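# Index a sprung gauge carriage to its middle station

### The arm

A 7-joint arm with a two-finger parallel gripper is mounted at the origin on a cart in front of the work surface, level with it; the furniture and walls round the work are solid. World frame = base frame: x ahead of the robot, y to its left, z up, the work surface at z = 0. Lengths are in m, angles in degrees, forces in N, time in s.
With the tool pointing down it reaches from about 0.4 to 0.925 m from the base axis. Payload 4.1 kg.
Tool frame: the origin (TCP) lies on the centre line of the jaws, within the pads' length; the fingertips stand 19 mm ahead of it and the grasp point (between the pads) is the TCP; z points along the fingers, x is the direction in which the jaws open and shut, and the axes are right-handed (so a half turn about z gives the same grasp; the last joint's range is limited). The gripper opens to 85 mm and grips with 20 to 120 N. Pads are 22 mm wide; open, the fingers measure 114 mm over their backs; the gripper's body (76 mm by 85 mm) begins 54 mm behind the grasp point. The pads swing forward as they close: fully open they stand 13 mm farther back than shut.
Start: joints at [-77.177, 22.827, 2.584, 88.041, -1.071, 69.15, -2.905], TCP at [0.206, 0.616, 0.25] pointing down, gripper open.
Joint ranges: [-161.44, 161.44], [-28.35, 127.94], [-78.24, 83.42], [0, 140.83], [-78.03, 258.03], [13.02, 114.36], [-168.23, 168.23]. Speed limits (degrees/s): [147.25, 147.25, 180, 180, 180, 180, 180].

### API

Orientations are given as a 3x3 rotation matrix whose columns are the frame's x, y, z axes.
In Python, from rig import bot gives the robot as it stands. The module is installed in compiled form; this text tells all that it offers.
- The arm moves only by the tool move_arm, never from a script. Its argument "targets" is a list of rows, each a list of 4 numbers: the shift along the tool's x, y, z as a fraction of full scale, then the turn about the tool's z as a fraction of full scale. A call has 1 to 8 rows; each row is the pose to reach, as a shift and turn from the pose measured when the call began, along the tool's axes at that moment, turning the shorter way round; what a row does not reach only later rows make up. Full scale, the value 1, is 300 mm for a shift and 180 degrees for a turn. A row lasts 1/10 s, in which the tool goes at most 50 mm and 8.59 degrees, less where a joint would pass 70% of its speed; a pose out of reach is approached as far as the arm can. A call with a number of a shift or a turn outside -1 to 1 is refused whole. A call with a gripper value outside its range is refused whole. "jaw" is the gripper's target within -1 to 1 (fully open at 1, half-way at 0, shut at -1), set as the call begins (left out, the last holds). The fingers move at their own pace and stop on an object; the grip force is fixed at half the most. Time passes only in rows, so rows that repeat a pose let the fingers close. It gives the time, the measured TCP pose, the force and the opening at its end, in the units of the state.
- bot.read_state(): the state, without advancing time (a new reading comes with each control period).
- bot.get_image(name): name is "scene" or "top"; returns a dict with "image" (480x640x3 uint8, red, green, blue), "z_map" (480x640 float32, m along the optical axis (not along the pixel's ray), 0 where there is no reading), "fx", "fy", "cx", "cy" (pixels), "dist_coeffs" ([k1, k2, p1, p2, k3] as OpenCV has them; the pictures are not rectified), "R" (3x3) and "t" (3): a world point X has camera coordinates R X + t. Camera axes: x right, y down, z forward; pixel columns grow to the right and rows downward; lengths in m; the calibration is good to about 2 mm. A picture is of the moment at which its call begins.
- bot.hand_in(): hands the job in, once; it reports no verdict.
The state is a dict: "time_s": time; "joints": joint angles; "joint_vel": joint speeds; "effort": joint torques, N m; "eef_pos": TCP position; "eef_rot": TCP orientation; "force": force on the tool from outside, world axes, zero at the start; "moment": the same for the moment, N m; "finger_gap": opening from 0.0 (shut) to 1.0 (fully open).
Only numpy, scipy, OpenCV 4.12 (cv2) and the standard library are available. Lean on these libraries where they do the work, as an engineer would, in place of code of your own. Each camera call takes 0.05 s, during which the arm holds its last target.

### The job

Bring the ring gauge on the checking fixture to the middle station in front of the sensor: with the fingertips, push the front face of the sprung carriage in until it has clearly passed the middle catch of its stop pin, but not so far that it locks at the far end, then let it go so that it springs back and latches at the middle. Only push: do not grip or lift anything, do not touch the ring gauge or the red-knobbed stop pin, and leave the things standing round the fixture where they are.

Things in the scene. Friction and masses are not known exactly. Their poses are not given: they have to be found in the camera images.
- fixture: The checking fixture, fixed to the bench: dark steel base plate 250 x 170 x 14 mm. Origin: centre of its underside. x: the direction in which the carriage is pushed, away from the push face towards the grey spring block at the far end; y: towards the stop pin; z up. The 53 mm of base plate in front of the push face are bare.
- bracket (a point): Top centre of the grey bracket that carries the stop pin on the fixture's +y side, 72 mm above the bench; the bracket is 26 mm long in the fixture's x, its y runs from 41 to 81 mm. Fixed.
- sensor (a point): Tip of the sensor barrel, 12 mm thick, at the middle station, 64 mm above the bench; it reaches over the carriage from a grey post, 76 mm high, on the fixture's -y side. Fixed.
- carriage (a joint): Travel of the sprung carriage in m along the fixture's +x: 0 out (start), 0.030 latched at the middle (wanted), 0.058 locked at the far end (wrong, cannot be undone by pushing), 0.062 hard stop. Pushing takes 3 N at 0, up to 9 N at 0.050. The pin drops behind the middle tooth at 0.030. Let go from 0.035 to 0.050 it springs back to 0.030 within 1 s; let go before 0.030 it springs out to 0.
- push_face (a point): Centre of the carriage's upright front face, on a flat black rubber pad 64 mm wide and 26 mm high: push here, along the fixture's +x. It moves with the carriage. 34 mm above the bench; the face spans heights 16 to 52 mm and is 92 mm wide. The carriage is a silver block 100 mm long, too wide to grip.
- stop_pin (a joint): Height of the vertical sprung stop pin in m: 0 = down (in a notch, or at the carriage's out position), about 0.008 = lifted to the crest of a tooth. Not to be touched.
- pin_knob (a point): Top of the stop pin's red knob (19 mm across, 16 mm high), left of the carriage, 92 mm above the bench when the pin is down.
- nest (a point): Centre of the round nest on top of the carriage (black rim, 64 mm across, 6 mm high), in which the ring gauge sits, 52 mm behind the push face and 52 mm above the bench. It moves with the carriage.
- ring_mid (a point): Centre of the steel ring gauge, 53 mm across and 18 mm high, lying loose in the nest; its top is 70 mm above the bench. It must ride along untouched.
- block_mid (a point): Centre of the loose steel setting block that stands upright right of the fixture, 12 x 36 x 78 mm. A bystander.
- plug_mid (a point): Centre of the loose double-ended plug gauge with a black handle that lies left of the fixture, 112 x 27 x 24 mm. A bystander.
- slip_mid (a point): Centre of the loose grey slip gauge block that lies right of the fixture, 20 x 35 x 10 mm. A bystander.

How it is judged (in metres and radians):
On the way, in this order (a step that is already met when the one before it is completed fails the run):
1. the fingers push the carriage past the middle catch (value of joint carriage above 0.033 m and contact force between the fingers and carriage above 0.5 N), for 0.05 s.
2. let go, it has come back and latched at the middle with the pin down (value of joint carriage between 0.027 and 0.0325 m and value of joint stop_pin below 0.002 m and velocity of joint carriage between -0.01 and 0.01 m/s and contact force between the fingers and anything else below 0.5 N), for 0.2 s.
At the end, for the whole second after the job is handed in: The carriage rests at the middle station (joint between 27 and 32.5 mm) with the stop pin down (under 2 mm), the ring gauge sits flat in its nest (centre within 14 mm of the nest point 9 mm below it), and the bystanders are within 15 mm of where they were, the setting block still upright (value of joint carriage between 0.027 and 0.0325 m and value of joint stop_pin below 0.002 m and velocity of joint carriage between -0.01 and 0.01 m/s and distance between ring_mid and nest below 0.014 m and angle between ring_mid's own z axis and vertical below 0.1 rad and distance of each of block_mid, plug_mid, slip_mid from where it was at the start of the episode below 0.015 m and angle between block_mid's own z axis and vertical below 0.2 rad); the robot touches nothing.
It fails at once if the carriage is pushed into its lock at the far end (value of joint carriage above 0.056 m).
It fails at once if the robot touches the ring gauge (contact force between any of the fingers, the arm and ring above 0.3 N).
It fails at once if the ring gauge is lifted out of its nest (z of ring_mid in the frame of fixture above 0.068 m).
It fails at once if the robot touches the stop pin (contact force between any of the fingers, the arm and stop_pin above 0.3 N).
It fails at once if a bystander is lifted, pushed away or knocked over (height (world z) of block_mid above 0.06 m or height (world z) of plug_mid above 0.035 m or height (world z) of slip_mid above 0.03 m or distance of any of block_mid, plug_mid, slip_mid from where it was at the start of the episode above 0.03 m).
It also fails if it takes over 32 s, if anything falls off the work surface, if the arm or the gripper's body presses on something with over 40 N, if the wrist force passes 120 N, or if a joint passes its speed limit or range.

## Working session

There is one attempt and no reset: what is moved stays moved. The work goes in short steps, Python scripts to look and compute and a tool call to move; the robot and the scene stay as the last step left them, time stands still between calls to the robot, and variables do not carry over. Pictures are saved under pics/ and viewed, and the job is handed in when it is done.

Besides the shell and the picture viewer there is one more tool, called in YAML: its name, and indented under it one key for each argument. move_arm: Moves the arm, as the interface text tells. Its arguments: {"type":"object","properties":{"targets":{"type":"array","items":{"type":"array","items":{"type":"number","minimum":-1,"maximum":1}}},"jaw":{"type":"number"}},"required":["targets"]}

```bash
mkdir -p pics
python3 - <<'E'
from rig import bot
import cv2,numpy as np,pickle
s=bot.read_state();print(s)
for n in("scene","top"):
    d=bot.get_image(n);pickle.dump(d,open(n+".pkl","wb"))
    cv2.imwrite(f"pics/{n}0.png",d["image"][:,:,::-1]);print(n,d["fx"],d["cx"],d["cy"],d["dist_coeffs"],d["R"],d["t"])
E
```

```text
{'time_s': 0.0, 'joints': array([-77.17996048,  22.87201035,   2.57825869,  88.11484424,
        -1.07070271,  69.14877927,  -2.90440446]), 'joint_vel': array([ 0.07225195,  0.00182614, -0.02745194,  0.04119642,  0.01432408,
       -0.03906238, -0.05166061]), 'effort': array([ 5.04816926e-04, -4.75127578e+01,  1.36455897e+00, -2.54214245e+01,
        1.14490686e-02,  9.14532691e-03,  7.99759533e-06]), 'eef_pos': array([0.2059372 , 0.61588502, 0.24925649]), 'eef_rot': array([[ 3.17028198e-01,  9.48415986e-01, -4.89274858e-04],
       [ 9.48414124e-01, -3.17028547e-01, -1.88392374e-03],
       [-1.94185749e-03,  1.33221762e-04, -9.99998106e-01]]), 'force': array([ 0.34161028, -0.28070964,  0.7723579 ]), 'moment': array([0.01812956, 0.02760972, 0.01206177]), 'finger_gap': 1.0051190506401417}
scene 564.1361664491262 317.0817354386006 240.05159208483113 [-0.08349926  0.          0.          0.          0.        ] [[ 0.70784444 -0.70592012  0.02515994]
 [-0.35266955 -0.38404396 -0.85330793]
 [ 0.61202976  0.59513613 -0.52079992]] [-0.33773751  0.31960249  0.56387702]
top 484.5227330829929 322.17101168735564 235.3001559261284 [0.04198522 0.         0.         0.         0.        ] [[ 0.01093815 -0.99993302  0.00378363]
 [-0.99127071 -0.01134042 -0.1313536 ]
 [ 0.13138771 -0.00231384 -0.99132836]] [0.07488658 0.58434587 0.89565516]
```

View pics/scene0.png

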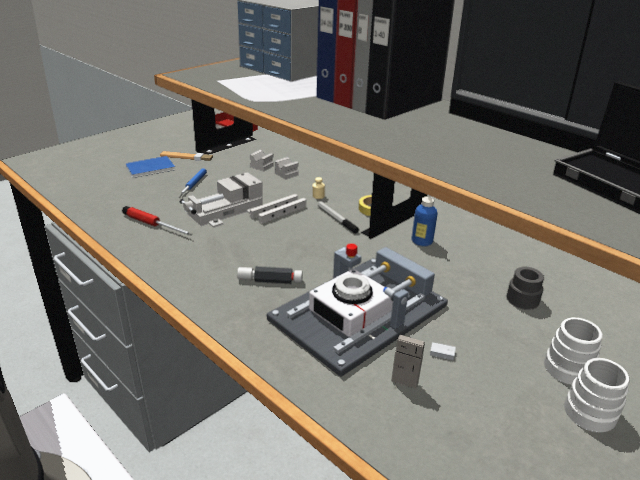

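View pics/top0.png

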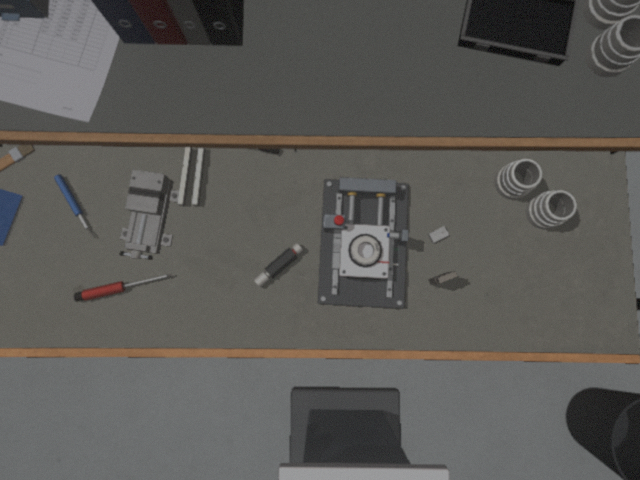

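The scene view shows the fixture at about (358,300), with the pin knob at (351,250), the setting block at (408,360), the slip gauge at (443,351) and the plug at (270,275). In the top view the plate spans (320-409, 180-307), with the push face near row 277 and pushing going up the image (about world +x).

```bash
cat > h.py <<'E'
import cv2,numpy as np,pickle
def load(n): return pickle.load(open(n+".pkl","rb"))
def ray(d,uv):
    K=np.array([[d["fx"],0,d["cx"]],[0,d["fy"],d["cy"]],[0,0,1.]])
    p=cv2.undistortPoints(np.array(uv,float).reshape(-1,1,2),K,np.array(d["dist_coeffs"],float))[:,0]
    return np.c_[p,np.ones(len(p))]
def onplane(d,uv,z):
    r=ray(d,uv)@d["R"]; c=-d["R"].T@d["t"]
    return c+r*((z-c[2])/r[:,2])[:,None]
def cloud(d):
    v,u=np.mgrid[0:480,0:640]
    r=ray(d,np.c_[u.ravel(),v.ravel()])*d["z_map"].reshape(-1,1)
    return ((r-d["t"])@d["R"]).reshape(480,640,3)
E
python3 - <<'E'
from h import *
d=load("top");P=cloud(d);im=d["image"]
g=im.max(2); x=P[...,0];z=P[...,2]
print("table z",np.median(z[300:340,420:600]), "corners region")
# plate top: z ~14mm & dark
roi=np.zeros(g.shape,bool);roi[165:325,300:425]=1
m=(roi&(z>0.008)&(z<0.12)&(d["z_map"]>0)).astype(np.uint8)
n,l,st,ce=cv2.connectedComponentsWithStats(m);k=1+st[1:,4].argmax();m=l==k;print(st[k])
v,u=np.nonzero(m)
pl=m&(z<0.02)
pts=np.array(P[pl][:,:2],np.float32);r=cv2.minAreaRect(pts);print("plate",len(pts),np.median(z[pl]),r);print(cv2.boxPoints(r))
# carriage top
ct=roi&(z>0.046)&(z<0.057)&(g>120)
n,l,st,ce=cv2.connectedComponentsWithStats(ct.astype(np.uint8));k=1+st[1:,4].argmax();c=l==k
r=cv2.minAreaRect(np.array(P[c][:,:2],np.float32));print("carr",st[k],r,np.median(z[c]));print(cv2.boxPoints(r))
b=im.astype(int);red=roi&(b[...,0]>120)&(b[...,1]<70)
print("red",[ (P[red&(z>0.08)]).mean(0)],red.sum())
# big picture
a=im[150:330,290:480];cv2.imwrite("pics/crop.png",cv2.resize(a,None,fx=3.2,fy=3.2,interpolation=cv2.INTER_CUBIC)[...,::-1])
s=load("scene")["image"][220:400,230:470];cv2.imwrite("pics/crops.png",cv2.resize(s,None,fx=3.2,fy=3.2,interpolation=cv2.INTER_CUBIC)[...,::-1])
# shelf
print("shelf edge",P[140,200:500:60].round(3))
E
```

```text
table z 7.786542463824704e-05 corners region
[  318   177    91   132 10879]
plate 5621 0.013914292219623262 ((0.5741001963615417, -0.0004948228597640991), (0.16986022889614105, 0.2501295506954193), 87.63622283935547)
[[ 0.44563898 -0.0801945 ]
 [ 0.6955557  -0.09051084]
 [ 0.7025614   0.07920485]
 [ 0.4526447   0.08952119]]
carr [ 340  225   50   53 1421] ((0.554149866104126, 0.001124359667301178), (0.09051261097192764, 0.09854918718338013), 87.81570434570312) 0.0518010038378921
[[ 0.50318617 -0.04222101]
 [ 0.60166377 -0.04597711]
 [ 0.60511357  0.04446973]
 [ 0.50663596  0.04822583]]
red [array([0.60613423, 0.05242448, 0.09132907])] 57
shelf edge [[ 0.717  0.283  0.198]
 [ 0.718  0.185  0.197]
 [ 0.72   0.087  0.195]
 [ 0.721 -0.011  0.196]
 [ 0.722 -0.109  0.198]]
```

```bash
ls pics
```

```text
crop.png
crops.png
scene0.png
top0.png
```

move_arm:
  targets:
    - [-0.1, 0.09, 0, 0]
    - [-0.22, 0.195, 0, 0]
    - [-0.35, 0.31, 0, 0]
    - [-0.48, 0.42, 0, 0]
    - [-0.6, 0.53, 0, 0]
    - [-0.72, 0.635, 0, 0]
    - [-0.8, 0.71, 0, 0]
    - [-0.83, 0.733, 0, 0]
  jaw: -1

```text
time_s: 0.9
eef_pos: [0.3371, 0.3059, 0.2496]
eef_rot: [[0.323, 0.946, -0.001], [0.946, -0.323, -0.003], [-0.003, 0.0, -1.0]]
force: [0.4, -0.1, 0.3]
finger_gap: 0.007
```

View pics/crops.png

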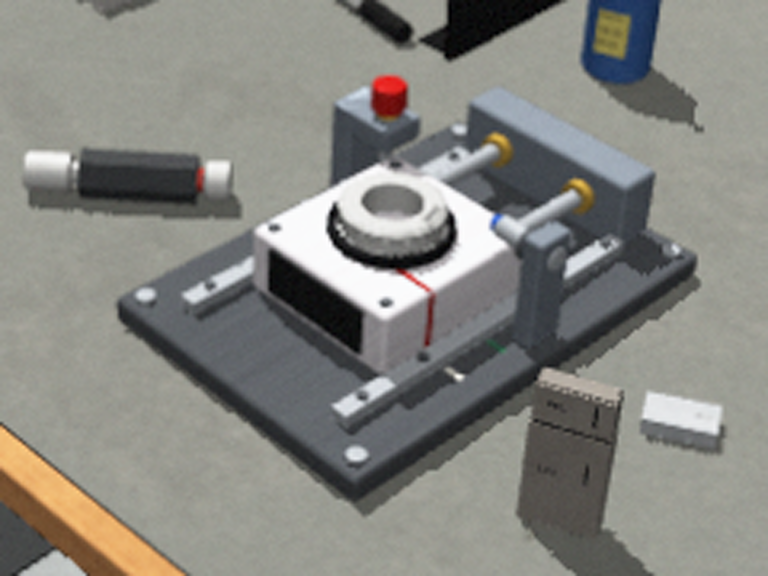

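View pics/crop.png

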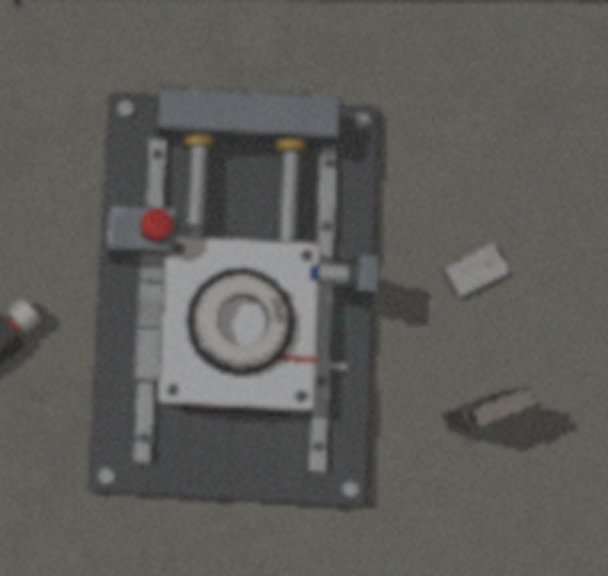

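The crops confirm the black push pad is clear in front, with rails only at the sides. The carriage is out.

move_arm:
  targets:
    - [-0.1, 0.09, 0, -0.01]
    - [-0.22, 0.195, 0, -0.03]
    - [-0.35, 0.31, 0, -0.05]
    - [-0.48, 0.42, 0, -0.07]
    - [-0.6, 0.53, 0, -0.085]
    - [-0.72, 0.635, 0, -0.091]
    - [-0.8, 0.71, 0, -0.091]
    - [-0.813, 0.732, 0, -0.091]
  jaw: -1

```text
time_s: 1.7
eef_pos: [0.4673, 0.0006, 0.2506]
eef_rot: [[0.049, 0.999, 0.0], [0.999, -0.049, -0.004], [-0.004, 0.001, -1.0]]
force: [0.3, 0.4, -1.0]
finger_gap: -0.005
```

move_arm:
  targets:
    - [0.01, 0, 0.1, 0]
    - [0.01, 0, 0.22, 0]
    - [0.01, 0, 0.34, 0]
    - [0.01, 0, 0.46, 0]
    - [0.01, 0, 0.56, 0]
    - [0.01, 0, 0.62, 0]
    - [0.01, 0, 0.66, 0]
    - [0.01, 0, 0.68, 0]

```text
time_s: 2.5
eef_pos: [0.4671, 0.004, 0.0455]
eef_rot: [[0.047, 0.999, -0.001], [0.999, -0.047, -0.004], [-0.004, -0.001, -1.0]]
force: [1.0, -0.0, -0.9]
finger_gap: -0.005
```

Run:
```python
from rig import bot
import cv2,pickle
for n in("scene","top"):
    d=bot.get_image(n);pickle.dump(d,open(n+"1.pkl","wb"))
    a=d["image"][220:400,230:470] if n=="scene" else d["image"][150:330,270:480]
    cv2.imwrite(f"pics/{n}1.png",cv2.resize(a,None,fx=3.2,fy=3.2)[:,:,::-1])
s=bot.read_state();print(s["time_s"],s["eef_pos"],s["force"],s["joints"])
```

```text
2.6 [0.46740032 0.00346226 0.04625485] [-0.29325478 -0.21644264  0.1880615 ] [-29.45106491  22.70238556  28.04231719 123.6822243  -17.01061699
  37.31655257  97.64953811]
```

View pics/scene1.png

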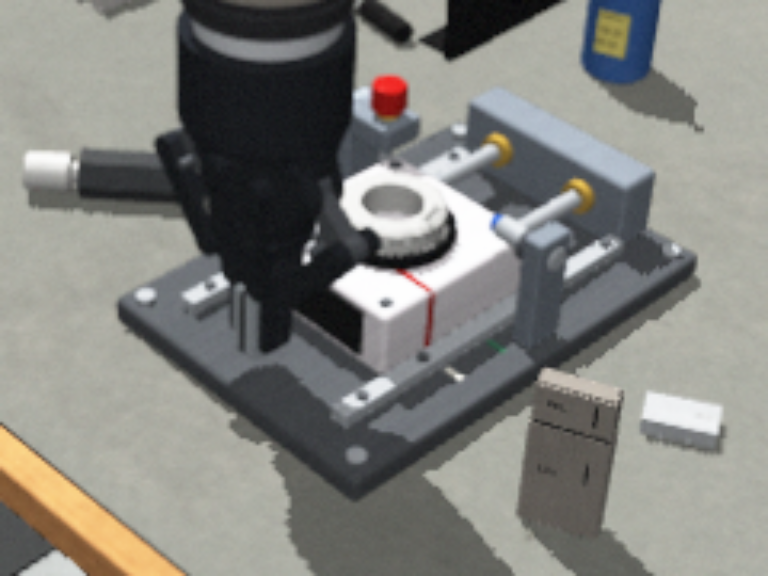

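View pics/top1.png

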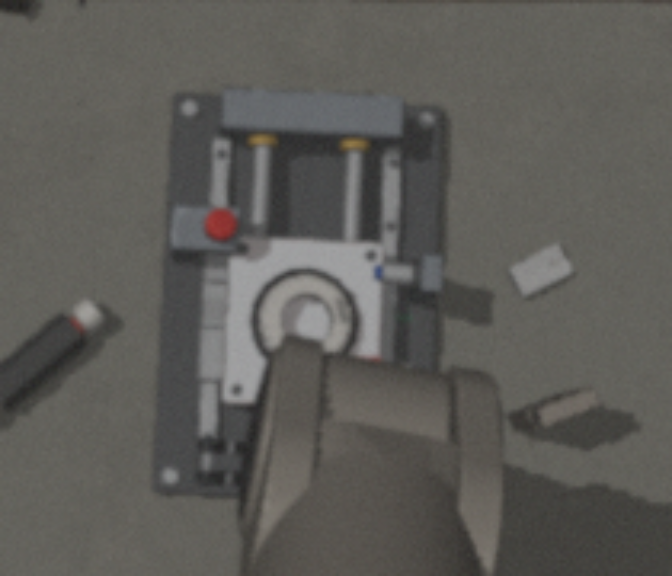

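The fingers are shut and stand in front of the black pad, with nothing touched. I'll check how far the gripper's overhang clears the ring.

Run:
```python
from h import *
d=load("scene1");d0=load("scene");P=cloud(d);P0=cloud(d0)
m=(np.abs(d["z_map"]-d0["z_map"])>0.006)&(d["z_map"]>0)&(P[...,2]<0.25)
Q=P[m]
for zl in np.arange(0.01,0.2,0.015):
    q=Q[(Q[:,2]>=zl)&(Q[:,2]<zl+0.015)]
    if len(q): print(zl.round(3),len(q),"x",np.percentile(q[:,0],[1,99]).round(3),"y",np.percentile(q[:,1],[1,99]).round(3))
```

```text
0.01 702 x [0.453 1.129] y [-0.306  2.778]
0.025 624 x [0.456 1.129] y [-0.155  2.777]
0.04 631 x [0.456 1.127] y [-0.176  2.775]
0.055 560 x [0.455 1.128] y [-0.336  2.777]
0.07 748 x [0.453 1.128] y [-0.103  2.778]
0.085 769 x [0.45  1.127] y [-0.042  2.774]
0.1 894 x [0.449 1.128] y [-0.056  2.774]
0.115 1024 x [0.447 1.127] y [-0.057  2.775]
0.13 755 x [0.447 1.127] y [-0.039  2.774]
0.145 796 x [0.04  1.127] y [-0.05   2.758]
0.16 1351 x [0.034 1.126] y [-0.055  2.365]
0.175 1441 x [0.037 1.127] y [-0.054  2.208]
0.19 2209 x [0.045 1.126] y [-0.199  2.02 ]
```

Run:
```python
from h import *
d=load("scene1");d0=load("scene");P=cloud(d)
m=(d0["z_map"]-d["z_map"]>0.01)&(d["z_map"]>0)
m=cv2.erode(m.astype(np.uint8),np.ones((3,3)))>0
Q=P[m];Q=Q[(abs(Q[:,1])<0.1)&(Q[:,0]>.4)&(Q[:,0]<.56)]
for zl in np.arange(0.01,0.2,0.01):
    q=Q[(Q[:,2]>=zl)&(Q[:,2]<zl+0.01)]
    if len(q): print(zl.round(3),len(q),"x",np.percentile(q[:,0],[2,98]).round(3),"y",np.percentile(q[:,1],[2,98]).round(3))
```

```text
0.03 39 x [0.456 0.469] y [-0.01   0.009]
0.04 76 x [0.456 0.471] y [-0.011  0.011]
0.05 88 x [0.455 0.47 ] y [-0.011  0.01 ]
0.06 60 x [0.455 0.462] y [-0.011  0.011]
0.07 146 x [0.453 0.474] y [-0.026  0.028]
0.08 171 x [0.452 0.475] y [-0.031  0.039]
0.09 237 x [0.449 0.475] y [-0.04   0.048]
0.1 236 x [0.449 0.466] y [-0.048  0.055]
0.11 338 x [0.448 0.471] y [-0.057  0.058]
0.12 310 x [0.447 0.467] y [-0.053  0.047]
0.13 234 x [0.447 0.471] y [-0.038  0.017]
0.14 112 x [0.454 0.47 ] y [-0.035 -0.01 ]
0.15 169 x [0.43  0.472] y [-0.034  0.014]
0.16 307 x [0.429 0.476] y [-0.034  0.016]
0.17 292 x [0.43 0.48] y [-0.034  0.018]
0.18 314 x [0.429 0.48 ] y [-0.034  0.016]
0.19 478 x [0.43  0.485] y [-0.033  0.026]
```

move_arm:
  targets:
    - [0, 0.02, 0, 0]
    - [0, 0.04, 0, 0]
    - [0, 0.06, 0, 0]
    - [0, 0.08, 0, 0]
    - [0, 0.09, 0, 0]
    - [0, 0.1, 0, 0]
    - [0, 0.11, 0, 0]
    - [0, 0.11, 0, 0]

```text
time_s: 3.4
eef_pos: [0.4992, 0.0021, 0.0458]
eef_rot: [[0.048, 0.999, -0.003], [0.999, -0.048, -0.004], [-0.004, -0.003, -1.0]]
force: [-4.3, 0.8, 1.1]
finger_gap: 0.001
```

```bash
cat > meas.py <<'E'
from h import *
from rig import bot
import sys
d0=load("top");d=bot.get_image("top");pickle.dump(d,open("topn.pkl","wb"))
s=bot.read_state()
def edge(d):
    # back edge of the white carriage top, columns right of the pin, left of sensor
    g=cv2.GaussianBlur(d["image"].max(2),(3,3),0).astype(float); out=[]
    for u in [*range(356,361),*range(366,376)]:
        col=g[180:236,u]; 
        # first row (from the bottom up) where brightness falls to below 110
        r=len(col)-1
        while r>0 and col[r]>110: r-=1
        if r<len(col)-1:
            v=180+r+(110-col[r])/(col[r+1]-col[r]); out.append(onplane(d,[[u,v]],0.052)[0,0])
    return np.median(out),len(out)
a,b=edge(d0),edge(d);print("edge",a,b,"travel mm",(b[0]-a[0])*1000)
print(s["time_s"],s["eef_pos"].round(4),s["force"].round(2))
cv2.imwrite(f"pics/{sys.argv[1]}.png",cv2.resize(d["image"][150:330,270:480],None,fx=3.2,fy=3.2)[:,:,::-1])
E
python3 meas.py p1
```

```text
edge (np.float64(0.6030444085709037), 6) (np.float64(nan), 0) travel mm nan
3.45 [0.4992 0.002  0.0458] [-4.64  0.67  1.57]
  return _methods._mean(a, axis=axis, dtype=dtype,
  ret = ret.dtype.type(ret / rcount)
```

View pics/p1.png

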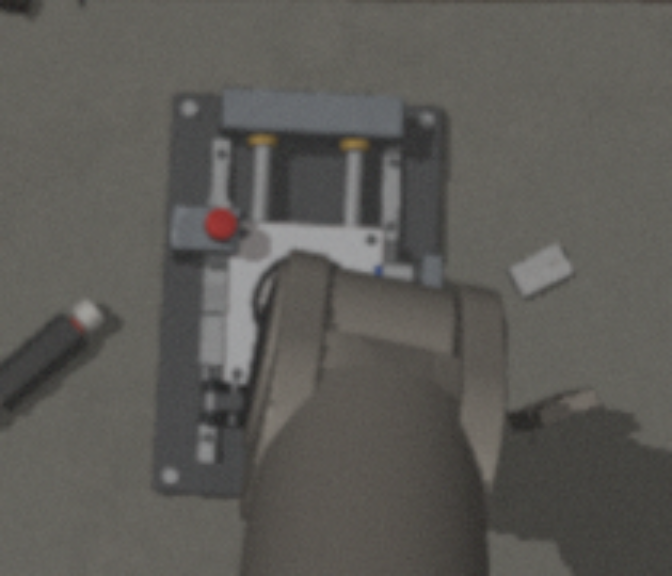

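```bash
python3 - <<'E'
t=open("meas.py").read()
a=t.index("        # first row");b=t.index("a,b=edge")
t=t[:a]+'''        r=14
        while r<55 and col[r+1]<100: r+=1
        if r<55: out.append(onplane(d,[[u,180+r+(100-col[r])/(col[r+1]-col[r])]],0.052)[0,0])
    return np.median(out),len(out)
'''+t[b:]
t=t.replace("[*range(356,361),*range(366,376)]","range(359,375)")
open("meas.py","w").write(t)
E
python3 meas.py p2
```

```text
edge (np.float64(0.6045686249578873), 16) (np.float64(0.6136652970029937), 16) travel mm 9.096672045106335
3.5 [0.4993 0.002  0.0458] [-4.43  1.22  1.43]
```

move_arm:
  targets:
    - [0, 0.01, 0, 0]
    - [0, 0.02, 0, 0]
    - [0, 0.03, 0, 0]
    - [0, 0.04, 0, 0]
    - [0, 0.05, 0, 0]
    - [0, 0.06, 0, 0]
    - [0, 0.07, 0, 0]
    - [0, 0.08, 0, 0]

```text
time_s: 4.3
eef_pos: [0.5216, 0.0011, 0.0454]
eef_rot: [[0.048, 0.999, -0.006], [0.999, -0.048, -0.003], [-0.004, -0.006, -1.0]]
force: [-6.4, 0.6, 5.5]
finger_gap: -0.003
```

```bash
python3 meas.py p3
```

```text
edge (np.float64(0.6045686249578873), 16) (np.float64(0.63563326532609), 11) travel mm 31.064640368202667
4.35 [0.5223 0.0011 0.0455] [-4.4   1.42  0.95]
```

View pics/p3.png

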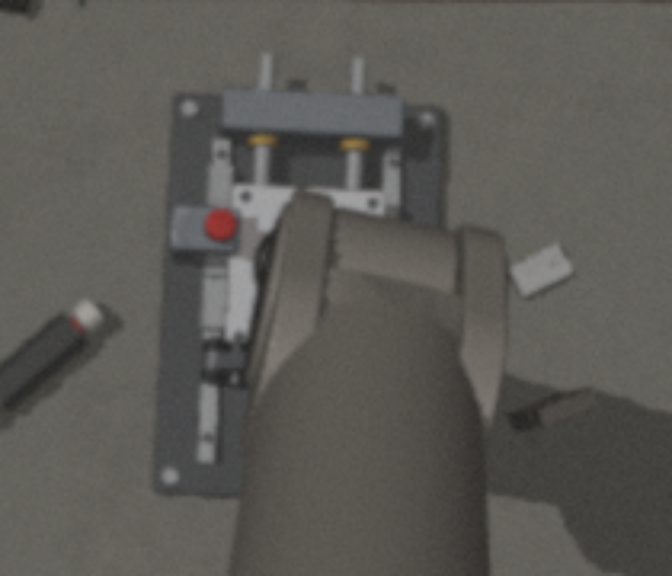

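Travel is about 31–32 mm by both the image and the TCP. I'll push about 10 mm more, to roughly 42 mm.

move_arm:
  targets:
    - [0, 0.008, 0, 0]
    - [0, 0.016, 0, 0]
    - [0, 0.024, 0, 0]
    - [0, 0.03, 0, 0]
    - [0, 0.034, 0, 0]
    - [0, 0.034, 0, 0]
    - [0, 0.034, 0, 0]

```text
time_s: 5.05
eef_pos: [0.5301, 0.0007, 0.0451]
eef_rot: [[0.048, 0.999, -0.011], [0.999, -0.048, -0.003], [-0.003, -0.01, -1.0]]
force: [-8.4, 1.5, 5.5]
finger_gap: -0.001
```

```bash
python3 meas.py p4
```

```text
edge (np.float64(0.6045686249578873), 16) (np.float64(0.5923965908536735), 12) travel mm -12.172034104213857
5.1 [0.53   0.0007 0.0451] [-8.56  1.45  5.01]
```

The TCP gives about 40 mm travel, and the 8.5 N force agrees. The image edge is hidden by the arm this time. I'll let go by backing away.

move_arm:
  targets:
    - [0, -0.06, 0, 0]
    - [0, -0.14, 0, 0]
    - [0, -0.2, 0, 0]
    - [0, -0.22, 0, 0]
    - [0, -0.22, 0, 0]
    - [0, -0.22, 0, 0]
    - [0, -0.22, 0, 0]
    - [0, -0.22, 0, 0]

```text
time_s: 5.9
eef_pos: [0.4652, 0.0038, 0.0459]
eef_rot: [[0.048, 0.999, -0.009], [0.999, -0.048, -0.003], [-0.004, -0.009, -1.0]]
force: [0.4, -0.0, 0.8]
finger_gap: 0.002
```

```bash
python3 meas.py p5
```

```text
edge (np.float64(0.6045686249578873), 16) (np.float64(0.6341257969368657), 16) travel mm 29.557171978978335
5.95 [0.4649 0.0038 0.0458] [-0.33  0.46 -0.73]
```

View pics/p5.png

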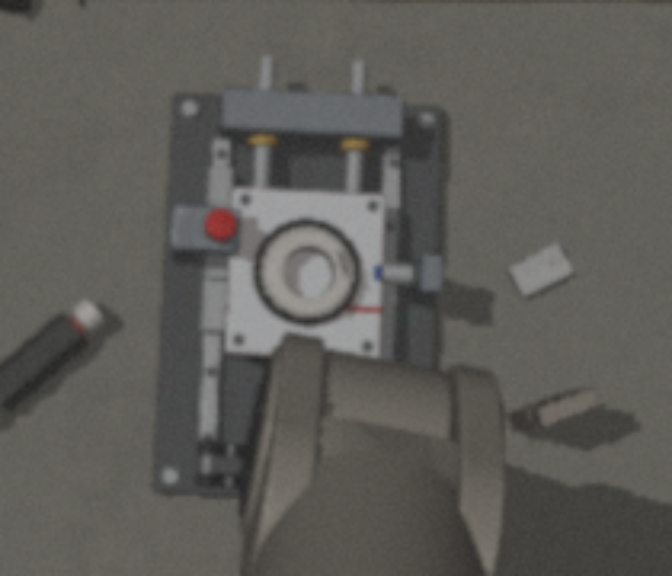

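The carriage has latched at 29.6 mm, with the ring level with the sensor tip and the bystanders unmoved. I'll wait a moment, check again and hand in.

move_arm:
  targets:
    - [0, 0, -0.03, 0]
    - [0, 0, -0.1, 0]
    - [0, 0, -0.2, 0]
    - [0, 0, -0.3, 0]
    - [0, 0, -0.35, 0]
    - [0, 0, -0.35, 0]
    - [0, 0, -0.35, 0]
    - [0, 0, -0.35, 0]

```text
time_s: 6.75
eef_pos: [0.4651, 0.0041, 0.1499]
eef_rot: [[0.048, 0.999, -0.012], [0.999, -0.048, -0.004], [-0.004, -0.012, -1.0]]
force: [-1.1, -0.3, 0.1]
finger_gap: -0.003
```

```bash
python3 meas.py p6
python3 - <<'E'
from h import *
d=load("topn");b=d["image"].astype(int);P=cloud(d)
for n,D in(("0",load("top")),("n",d)):
    b=D["image"].astype(int);P=cloud(D);r=(b[...,0]>120)&(b[...,1]<70)&(P[...,2]>.08)&(P[...,2]<.11);r[:165]=0;r[325:]=0
    print(n,"knob top z",np.median(P[r][:,2]),r.sum())
from rig import bot
print(bot.hand_in())
E
```

```text
edge (np.float64(0.6045686249578873), 16) (np.float64(0.6341118127987666), 16) travel mm 29.54318784087928
6.8 [0.4651 0.004  0.1498] [-0.05 -0.45 -0.33]
0 knob top z 0.0911959852817482 57
n knob top z 0.0907871075815628 58
the job is handed in; nothing more can be done
None
```

The ring gauge is at the middle station. I pushed the carriage's front face with shut fingertips to about 40 mm of travel, then backed away, and it sprang back and latched.

- **Carriage:** the last two pictures both put it at 29.5 mm of travel (27 to 32.5 mm allowed), and it was not moving between them.
- **Stop pin:** it is down. The top of its knob measures 91 mm above the bench, the same as at the start.
- **Ring and bystanders:** in the overhead picture after release, the ring sits in its nest in line with the sensor. The block, plug and slip gauge look unmoved; I judged this by eye and did not measure them.
- **Robot:** it touches nothing. It stands clear in front of the carriage with the tool at 150 mm, and the contact force is about zero.

**One check failed:** at the deepest push the arm hid the carriage edge, so the picture reading was invalid (-12 mm). The 40 mm figure comes from the tool position instead; the 8.5 N push force was roughly in line with it.

The job was handed in at 6.8 s on the robot's clock, well inside the 32 s limit.

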